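# Deburr the cut end of a mist-line pipe

## Task

Take the deburring tool out of its wooden holder, set its conical blade inside the cut pipe end that stands in the clamp, and, keeping the tool upright, run it against the inner edge with light, steady pressure once all the way round: start on the side of the clamp's screw, go slowly anticlockwise as seen from above, and close the circle at the screw again. Then set the tool gently back in its holder as it stood, let go, and leave the other things on the bench where they are.

Things in the scene. Friction and masses are not known exactly. Their poses are not given: they have to be found in the camera images.
- handle_mid (a point): Middle of the deburring tool's handle; the tool stands upright, blade down, in the holder. Handle: square black plastic bar 26 x 26 mm, 46 mm tall, its sides along this point's x and y axes, z up the tool; a 20 mm round knob end stands 6 mm above it. Below it a round steel collar, 38 mm in diameter, 6 mm thick, its underside 29 mm below this point, rests on the holder's top.
- tool: The whole deburring tool (handle, collar, 9 mm shank, blade), about 0.17 kg, rigid; origin on its axis at the underside of the collar, z up the tool.
- blade: The tool's conical steel blade, rigid part of the tool, origin as blade_mid. It is pushed sideways against the pipe's inner edge. Good pressure is 3 to 6 N, the tool kept upright within 0.12 rad (it can pivot in a weak grip); under 1 N it does not work, over 9 N it digs in, over 14 N it ruins the edge.
- blade_mid (a point): Middle of the conical blade on the tool's axis, 16 mm below the collar's underside (45 mm below handle_mid). The cone is 15 mm in diameter 7 mm above this point (wide end up) and 9 mm in diameter 7 mm below; the tool ends 9 mm below. It works when the pipe's edge lies between the ends of the cone, best with this point level with the rim.
- mouth (a point): Centre of the pipe's open upper end, level with its rim, 112 mm above the bench. x points (level) to the clamp's screw, z up the pipe's axis. With the tool upright and blade_mid level with the rim, the blade meets the edge with its axis 24 mm from this point, give or take 3.5 mm. Each eighth of the circle is to be worked, in order, for 0.6 s or more unbroken; about 15 s a circle is a good pace.
- pipe: The cut pipe: white plastic, upright, fixed in the clamp, 100 mm long, inside diameter about 60 mm, wall 4.5 mm. The end is out of round: the inner radius wanders by up to 3.5 mm about 30 mm, in two broad bulges whose direction is not told. Origin at the centre of its lower end; its yaw is arbitrary.
- clamp: Pipe clamp bolted to the bench: steel base plate 150 x 120 x 12 mm, grey jaws around the pipe up to 54 mm high, and one horizontal screw with a black wing knob sticking out to the clamp's +x side, to 102 mm from the pipe axis, 36 mm above the bench. Origin under the pipe axis at bench level.
- holder_mouth (a point): Centre of the round hole's mouth in the top of the tool holder, a fixed wooden block 90 x 90 x 55 mm. The hole is 25 mm in diameter and 48 mm deep; the tool's blade goes in and its collar rests flat on the top. z up.
- holder: The tool holder block; origin under its centre at bench level.
- coupling: Bystander: loose white pipe coupling, a tube 82 mm outside, 45 mm high, standing on the bench; origin under its centre.
- sprayjar: Bystander: loose clear jar with white cap, 60 mm diameter, 100 mm tall; origin under its centre.
- elbow: Bystander: loose grey pipe elbow, two 55 mm arms at a right angle, 48 mm thick, lying on the bench; origin under its corner.
Mind the look-alikes: they are no part of the job. There is more than one size of the tool; the job needs the middle-sized.

How it is judged (in metres and radians):
On the way, in this order (a step that is already met when the one before it is completed fails the run):
1. the deburring tool is lifted out of its holder, in the gripper (z of blade_mid in the frame of holder_mouth above 0.015 m and contact force between the fingers and tool above 2 N), for 0.1 s.
2. the blade bears on the inner edge of the pipe end (1 to 9 N), the tool upright within 0.12 rad, on the clamp-screw side (contact force between blade and pipe between 1 and 9 N and angle between tool's own z axis and vertical below 0.12 rad and z of blade_mid in the frame of mouth between -0.0075 and 0.0075 m and x of blade_mid in the frame of mouth between 0.0157 and 0.0317 m and y of blade_mid in the frame of mouth between -0.008 and 0.008 m), for 0.6 s.
3. the same 45 degrees further round, anticlockwise seen from above (contact force between blade and pipe between 1 and 9 N and angle between tool's own z axis and vertical below 0.12 rad and z of blade_mid in the frame of mouth between -0.0075 and 0.0075 m and x of blade_mid in the frame of mouth between 0.0088 and 0.0248 m and y of blade_mid in the frame of mouth between 0.0088 and 0.0248 m), for 0.6 s.
4. the same 90 degrees further round, anticlockwise seen from above (contact force between blade and pipe between 1 and 9 N and angle between tool's own z axis and vertical below 0.12 rad and z of blade_mid in the frame of mouth between -0.0075 and 0.0075 m and x of blade_mid in the frame of mouth between -0.008 and 0.008 m and y of blade_mid in the frame of mouth between 0.0157 and 0.0317 m), for 0.6 s.
5. the same 135 degrees further round, anticlockwise seen from above (contact force between blade and pipe between 1 and 9 N and angle between tool's own z axis and vertical below 0.12 rad and z of blade_mid in the frame of mouth between -0.0075 and 0.0075 m and x of blade_mid in the frame of mouth between -0.0248 and -0.0088 m and y of blade_mid in the frame of mouth between 0.0088 and 0.0248 m), for 0.6 s.
6. the same 180 degrees further round, anticlockwise seen from above (contact force between blade and pipe between 1 and 9 N and angle between tool's own z axis and vertical below 0.12 rad and z of blade_mid in the frame of mouth between -0.0075 and 0.0075 m and x of blade_mid in the frame of mouth between -0.0317 and -0.0157 m and y of blade_mid in the frame of mouth between -0.008 and 0.008 m), for 0.6 s.
7. the same 225 degrees further round, anticlockwise seen from above (contact force between blade and pipe between 1 and 9 N and angle between tool's own z axis and vertical below 0.12 rad and z of blade_mid in the frame of mouth between -0.0075 and 0.0075 m and x of blade_mid in the frame of mouth between -0.0248 and -0.0088 m and y of blade_mid in the frame of mouth between -0.0248 and -0.0088 m), for 0.6 s.
8. the same 270 degrees further round, anticlockwise seen from above (contact force between blade and pipe between 1 and 9 N and angle between tool's own z axis and vertical below 0.12 rad and z of blade_mid in the frame of mouth between -0.0075 and 0.0075 m and x of blade_mid in the frame of mouth between -0.008 and 0.008 m and y of blade_mid in the frame of mouth between -0.0317 and -0.0157 m), for 0.6 s.
9. the same 315 degrees further round, anticlockwise seen from above (contact force between blade and pipe between 1 and 9 N and angle between tool's own z axis and vertical below 0.12 rad and z of blade_mid in the frame of mouth between -0.0075 and 0.0075 m and x of blade_mid in the frame of mouth between 0.0088 and 0.0248 m and y of blade_mid in the frame of mouth between -0.0248 and -0.0088 m), for 0.6 s.
10. and again on the screw side, the circle closed (all of step 2), for 0.6 s.
At the end, for the whole second after the job is handed in: After the full circle, the tool stands released and at rest in its holder: axis within 8 mm of the hole's centre, collar on the holder's top within 3 mm, upright within 0.08 rad (horizontal distance between tool and holder_mouth below 0.008 m and z of tool in the frame of holder_mouth between -0.003 and 0.003 m and angle between tool's own z axis and vertical below 0.08 rad and linear speed of tool below 0.02 m/s); the robot touches nothing.
It fails at once if the pipe is pressed with more than 14 N (contact force between any of blade, tool and pipe above 14 N).
It fails at once if the fingers or the arm touch the pipe (contact force between any of the fingers, the arm and pipe above 1 N).
It fails at once if the tool is let go while its collar is more than 6 mm above the holder's top (z of tool in the frame of holder_mouth above 0.006 m and contact force between the fingers and tool below 0.1 N).
It fails at once if the tool is rammed into the holder (over 80 N) (contact force between tool and holder above 80 N).
It fails at once if a bystander is moved more than 20 mm (distance of any of coupling, sprayjar, elbow from where it was at the start of the episode above 0.02 m).
It also fails if it takes over 72 s, if anything falls off the work surface, if the arm or the gripper's body presses on something with over 40 N, if the wrist force passes 120 N, or if a joint passes its speed limit or range.

## Robot

A 7-joint arm with a two-finger parallel gripper is mounted at the origin on the work surface. World frame = base frame: x ahead of the robot, y to its left, z up, the work surface at z = 0. Lengths are in m, angles in degrees, forces in N, time in s.
With the tool pointing down it reaches from about 0.35 to 0.9 m from the base axis. Payload 19.9 kg.
Tool frame: the origin (TCP) lies on the centre line of the jaws, within the pads' length; the fingertips stand 8 mm ahead of it and the grasp point (between the pads) lies 11 mm behind it (bot.finger_overhang is the distance from the TCP to the fingertips, in m); z points along the fingers, x is the direction in which the jaws open and shut, and the axes are right-handed (so a half turn about z gives the same grasp; the last joint's range is limited). The gripper opens to 94 mm and grips with 3 to 60 N. Pads are 16 mm wide; open, the fingers measure 119 mm over their backs; the gripper's body (75 mm by 177 mm) begins 78 mm behind the grasp point.
Start: joints at [63.111, 23.915, -0.59, 92.452, 0.269, 63.638, -3.037], TCP at [0.259, -0.569, 0.213] pointing down, gripper open.
Joint ranges: [-161.28, 161.28], [-22.2, 115.67], [-73.04, 71.86], [3.21, 147.25], [-68.34, 248.33], [10.77, 114.83], [-161.83, 161.83]. Speed limits (degrees/s): [108.29, 108.29, 136.94, 136.94, 172.46, 172.46, 172.46].

## Interface

Orientations are given as a 3x3 rotation matrix whose columns are the frame's x, y, z axes.
In Python, from station import bot gives the robot as it stands. Calls block until the motion is done:
- bot.reach(position, orientation): joint-space move of the TCP to a pose.
- bot.move_linear(position, ori=None, max_speed=0.15, stop_force=None): straight line of the TCP; ori=None keeps the orientation; max_speed is the mean speed in m/s. With stop_force (N) it stops when the force on the tool has changed by that much, and returns True; else False.
- bot.move_j(angles): joint-space move.
- bot.open() and bot.grab(grasp_force=None): open the fingers fully, or close them until they stop; grasp_force is the grip in N (None keeps the last).
- bot.pause(seconds).
- bot.solve_ik(position, orientation): joint angles nearest the present ones, or None.
- bot.grab_frame(name): name is "scene" or "top" or "wrist"; returns a dict with "frame" (400x640x3 uint8, blue, green, red), "fx", "fy", "cx", "cy" (pixels), "xyz" and "orientation" of the camera in the world. Camera axes: x right, y up, looking along -z (the intrinsics and any distortion apply to the point x, -y, -z); pixel columns grow to the right and rows downward; lengths in m; the calibration is good to about 2 mm. A picture is of the moment at which its call begins. There is no depth.
A pose or a line that the arm cannot do raises bot.MotionError and nothing moves.
- bot.job_done(): hands the job in, once; it reports no verdict.
Trained networks look in the newest picture that a camera, given by its name, has taken for a name from the list of things; names that differ only in an ending like _2 or _b are one class to them, and where a whole thing is asked for, a point or a joint stands for the part that bears it (a point fixed in the world has none). Each returns a list of dicts, best first, with "p" (0 to 1); they miss things now and then, are a little off and sometimes report something else, mostly with a low value. They report only what shows in the picture. A call takes as long as a camera call. They do not tell look-alikes from the thing itself.
- bot.find_in(camera, label): "point" ([x, y, z] in m, in world coordinates, good to about 4 mm: the middle of the surface that is visible of it).
- bot.outline_of(camera, label): "pixels" (400x640 bool, what is visible of it).
Readings, each from a call of its own:
- bot.current_time_s(): time.
- bot.current_joints(): joint angles.
- bot.current_joint_velocities(): joint speeds.
- bot.current_tau(): joint torques, N m.
- bot.current_tcp_pos(): TCP position.
- bot.current_tool_rot(): TCP orientation.
- bot.current_force(): force on the tool from outside, world axes, zero at the start.
- bot.current_torque(): the same for the moment, N m.
- bot.current_width(): finger opening in m.
Only numpy, scipy, OpenCV 4.12 (cv2) and the standard library are available. Lean on these libraries where they do the work, as an engineer would, in place of code of your own. Each camera call takes 0.05 s, during which the arm holds its last target. There are 200 camera calls.

## Working session

There is one attempt and no reset: what is moved stays moved. The work goes in short steps, each a Python script; the robot and the scene stay as the last script left them, time stands still between calls to the robot, and variables do not carry over. Pictures are saved under pics/ and viewed, about 8 in all and at most 12, crops included, and the job is handed in when it is done.

```bash
ls; mkdir -p pics; python3 - <<'E'
from station import bot
import cv2
for c in ("scene","top"):
    f=bot.grab_frame(c); cv2.imwrite(f"pics/{c}0.png",f["frame"])
    print(c,f["fx"],f["xyz"])
    for l in ("handle_mid","tool","holder","pipe","clamp","mouth","holder_mouth","coupling","sprayjar","elbow"):
        try: print(l,[(round(d["p"],2),[round(float(v),3) for v in d["point"]]) for d in bot.find_in(c,l)])
        except Exception as e: print(l,e)
print(bot.current_time_s())
E
```

```text
pics
scene 462.5597749748854 [1.11095076 0.16477235 0.75485456]
handle_mid [(0.78, [0.58, 0.22, 0.089]), (0.72, [0.468, 0.163, 0.075]), (0.6, [0.676, 0.237, 0.044]), (0.21, [0.519, -0.174, 0.032])]
tool [(0.85, [0.68, 0.239, 0.045]), (0.68, [0.47, 0.154, 0.075]), (0.61, [0.578, 0.221, 0.089])]
holder [(0.71, [0.593, 0.216, 0.058])]
pipe [(0.76, [0.494, -0.2, 0.09])]
clamp [(0.71, [0.519, -0.17, 0.032])]
mouth [(0.73, [0.519, -0.173, 0.03])]
holder_mouth [(0.78, [0.595, 0.218, 0.056])]
coupling [(0.74, [0.673, 0.012, 0.027])]
sprayjar [(0.68, [0.417, -0.011, 0.072])]
elbow [(0.83, [0.746, -0.219, 0.04])]
top 392.8120177102636 [0.47551593 0.01811398 0.86168026]
handle_mid [(0.7, [0.459, 0.155, 0.098]), (0.6, [0.562, 0.217, 0.104]), (0.51, [0.67, 0.238, 0.048])]
tool [(0.83, [0.562, 0.213, 0.104]), (0.81, [0.455, 0.152, 0.096]), (0.68, [0.667, 0.239, 0.048])]
holder [(0.68, [0.557, 0.214, 0.053])]
pipe [(0.56, [0.477, -0.213, 0.082])]
clamp [(0.64, [0.477, -0.187, 0.017]), (0.62, [0.678, 0.017, 0.043])]
mouth [(0.65, [0.473, -0.191, 0.017])]
holder_mouth [(0.88, [0.558, 0.212, 0.055])]
coupling [(0.94, [0.678, 0.016, 0.043])]
sprayjar [(0.83, [0.395, -0.009, 0.099])]
elbow [(0.79, [0.733, -0.221, 0.04])]
1.1
```

View pics/scene0.png

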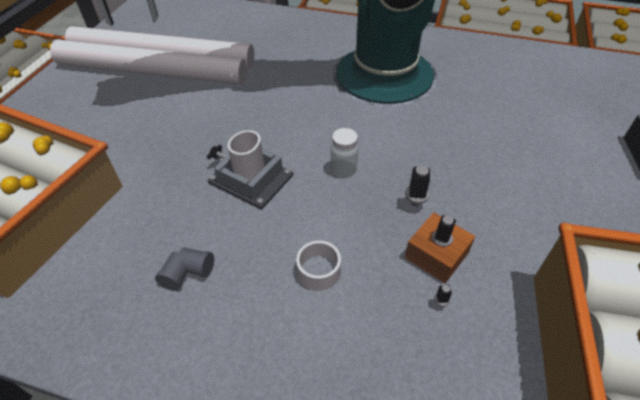

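View pics/top0.png

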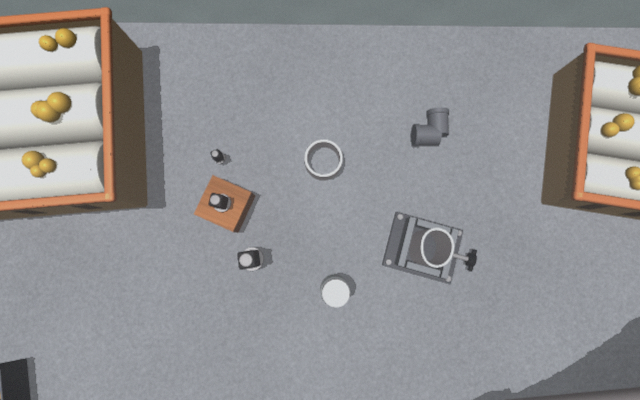

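Candidates for the tool: one in the wooden holder (scene 445,228 / top 218,200, middle-sized), a larger one standing free (scene 419,185 / top 248,260), a small one (scene 444,295 / top 217,156). I choose the one in the holder. The pipe in the clamp is at top (437,247), with the black wing knob at (472,259). Next, close wrist looks.

```bash
cat > h.py <<'E'
from station import bot
import numpy as np, cv2
def R_yaw(a):  # tool down, jaw axis x at yaw a (deg)
    c,s=np.cos(np.radians(a)),np.sin(np.radians(a))
    return np.array([[c,s,0],[s,-c,0],[0,0,-1.]])
def D(f): return np.array(f.get("dist",f.get("distortion",np.zeros(5))),float)
def K(f): return np.array([[f["fx"],0,f["cx"]],[0,f["fy"],f["cy"]],[0,0,1.]])
def to_plane(f,px,z):
    u=cv2.undistortPoints(np.array(px,float).reshape(-1,1,2),K(f),D(f)).reshape(-1,2)
    d=np.c_[u[:,0],-u[:,1],-np.ones(len(u))]@np.array(f["orientation"]).T
    o=np.array(f["xyz"]); return o+d*((z-o[2])/d[:,2])[:,None]
def proj(f,P):
    p=(np.atleast_2d(P)-np.array(f["xyz"]))@np.array(f["orientation"])*[1,-1,-1]
    return cv2.projectPoints(p,np.zeros(3),np.zeros(3),K(f),D(f))[0].reshape(-1,2)
E
python3 - <<'E'
from h import *
import pickle
R=bot.current_tool_rot(); p=bot.current_tcp_pos(); print(np.round(R,3))
f=bot.grab_frame("wrist"); print([k for k in f], {k:v for k,v in f.items() if k not in("frame",)})
print("cam in tcp", np.round(np.array(R).T@(np.array(f["xyz"])-p),3), np.round(np.array(R).T@np.array(f["orientation"]),2))
t=bot.grab_frame("top")
out={"top":t}
for l in("pipe","holder","tool","clamp"):
    o=bot.outline_of("top",l); out["top_"+l]=o
    for d in o:
        ys,xs=np.nonzero(d["pixels"]); print(l,round(d["p"],2),xs.min(),xs.max(),ys.min(),ys.max())
pickle.dump(out,open("a.pkl","wb"))
t0=bot.current_time_s()
bot.reach([0.42,-0.21,0.36],R); print(bot.current_time_s()-t0, t0)
f=bot.grab_frame("wrist"); cv2.imwrite("pics/w1.png",f["frame"]); pickle.dump(f,open("w1.pkl","wb"))
E
```

```text
[[ 0.415 -0.91  -0.   ]
 [-0.91  -0.415  0.   ]
 [-0.     0.    -1.   ]]
['frame', 'fx', 'fy', 'cx', 'cy', 'xyz', 'orientation'] {'fx': 348.3794518055241, 'fy': 348.3794518055241, 'cx': 313.9255726315349, 'cy': 199.9340011732337, 'xyz': array([ 0.33160701, -0.53627509,  0.38467831]), 'orientation': array([[ 4.14234598e-01,  8.76565987e-01,  2.45034219e-01],
       [-9.10170055e-01,  3.98819057e-01,  1.11954594e-01],
       [ 4.11273128e-04, -2.69398274e-01,  9.63028764e-01]])}
cam in tcp [ 0.001 -0.079 -0.171] [[ 1.    0.   -0.  ]
 [ 0.   -0.96 -0.27]
 [-0.    0.27 -0.96]]
pipe 0.86 410 452 228 267
holder 0.86 195 254 177 232
tool 0.82 237 263 248 270
tool 0.57 209 230 194 212
clamp 0.64 382 476 213 283
clamp 0.56 208 230 193 212
1.5500000000000003 1.4
```

View pics/w1.png

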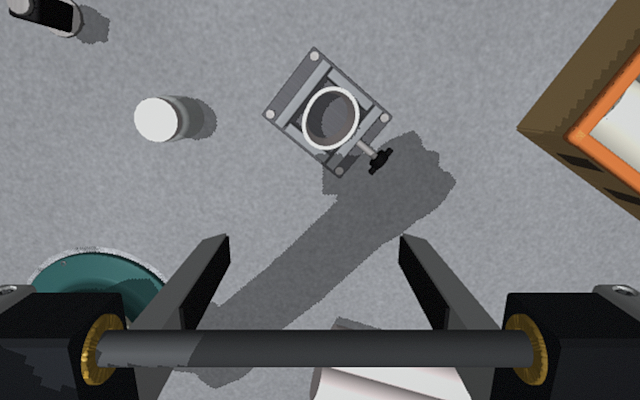

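The wrist view shows the pipe rim around (331,118), plate bolts at (314,57), (269,114), (385,117), (340,170), and the wing knob at (381,160).

```bash
python3 - <<'E'
from h import *
import pickle
f=pickle.load(open("w1.pkl","rb")); a=pickle.load(open("a.pkl","rb"))
b=to_plane(f,[(314,57),(385,117),(340,170),(269,114)],0.014); print("bolts",b.round(3).tolist(),b.mean(0).round(4))
for i in range(4): d=b[(i+1)%4]-b[i]; print(np.degrees(np.arctan2(d[1],d[0])).round(1),np.linalg.norm(d).round(3))
k=to_plane(f,[(381,160)],0.036)[0]; print("knob",k)
def rim(img,f,c):
    g=img.min(2); x0,y0=c; m=np.zeros_like(g); cv2.circle(m,c,45,255,-1)
    m=cv2.bitwise_and(m,((g>175)*255).astype(np.uint8))
    cs=cv2.findContours(m,cv2.RETR_EXTERNAL,cv2.CHAIN_APPROX_NONE)[0]
    cc=max(cs,key=cv2.contourArea)[:,0].astype(float)
    P=to_plane(f,cc,0.112)[:,:2]
    A=np.c_[2*P,np.ones(len(P))]; s=np.linalg.lstsq(A,(P**2).sum(1),rcond=None)[0]
    r=np.sqrt(s[2]+s[0]**2+s[1]**2); res=np.linalg.norm(P-s[:2],axis=1)-r
    print("rim",s[:2].round(4),"r",r.round(4),"res",res.std().round(4),len(P))
    return s[:2]
c=rim(f["frame"],f,(331,118)); rim(a["top"]["frame"],a["top"],(437,247))
d=k[:2]-c; print("knob yaw",np.degrees(np.arctan2(d[1],d[0])),np.linalg.norm(d))
t=a["top"]; d=to_plane(t,[(472,259)],0.036)[0][:2]-c; print("knob yaw top",np.degrees(np.arctan2(d[1],d[0])),np.linalg.norm(d))
# holder look
bot.reach([0.515,0.13,0.33],R_yaw(-65.5+90 if False else -65.5)); print(bot.current_time_s())
f=bot.grab_frame("wrist"); cv2.imwrite("pics/w2.png",f["frame"]); pickle.dump(f,open("w2.pkl","wb"))
for l in("handle_mid","holder_mouth","holder"): print(l,[(round(d["p"],2),np.round(d["point"],3).tolist()) for d in bot.find_in("wrist",l)])
E
```

```text
bolts [[0.547, -0.154, 0.014], [0.516, -0.281, 0.014], [0.419, -0.255, 0.014], [0.451, -0.126, 0.014]] [ 0.4832 -0.2039  0.014 ]
-103.8 0.13
165.1 0.1
76.2 0.132
-15.9 0.1
knob [ 0.45944366 -0.29871472  0.036     ]
rim [ 0.483  -0.2031] r 0.0341 res 0.0022 168
rim [ 0.4809 -0.2049] r 0.0337 res 0.0022 103
knob yaw -103.81607202692382 0.09848083917744523
knob yaw top -104.78782780648591 0.10001555547688167
4.3333
handle_mid [(0.82, [0.671, 0.236, 0.045]), (0.71, [0.57, 0.22, 0.108]), (0.69, [0.467, 0.158, 0.102]), (0.56, [0.508, -0.157, 0.035])]
holder_mouth [(0.77, [0.576, 0.221, 0.058])]
holder [(0.73, [0.572, 0.225, 0.059]), (0.26, [0.508, -0.157, 0.032]), (0.23, [0.405, 0.005, 0.092])]
```

View pics/w2.png

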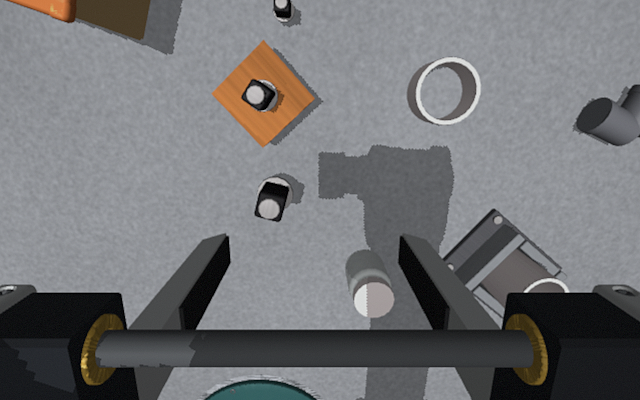

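The view shows the holder's top face, with corners at about (265,41), (315,99), (264,147), (213,95). The middle tool is at (259,95), the large one at (270,200), and the small one at (283,10).

```bash
python3 - <<'E'
from h import *
import pickle
f=pickle.load(open("w2.pkl","rb"))
b=to_plane(f,[(265,41),(315,99),(264,147),(213,95)],0.055); print(b.round(4).tolist(),b.mean(0))
for i in range(4): d=b[(i+1)%4]-b[i]; print(np.degrees(np.arctan2(d[1],d[0])).round(1),np.linalg.norm(d).round(3))
print("knobtop",to_plane(f,[(257.5,95)],0.113))
c=cv2.resize(f["frame"][60:130,220:310],None,fx=8,fy=8,interpolation=cv2.INTER_CUBIC); cv2.imwrite("pics/c2.png",c)
E
```

```text
[[0.6276, 0.2419, 0.055], [0.5921, 0.161, 0.055], [0.5117, 0.196, 0.055], [0.5448, 0.2769, 0.055]] [0.56902425 0.21897602 0.055     ]
-113.7 0.088
156.5 0.088
67.8 0.087
-22.9 0.09
knobtop [[0.56993024 0.21861684 0.113     ]]
```

View pics/c2.png

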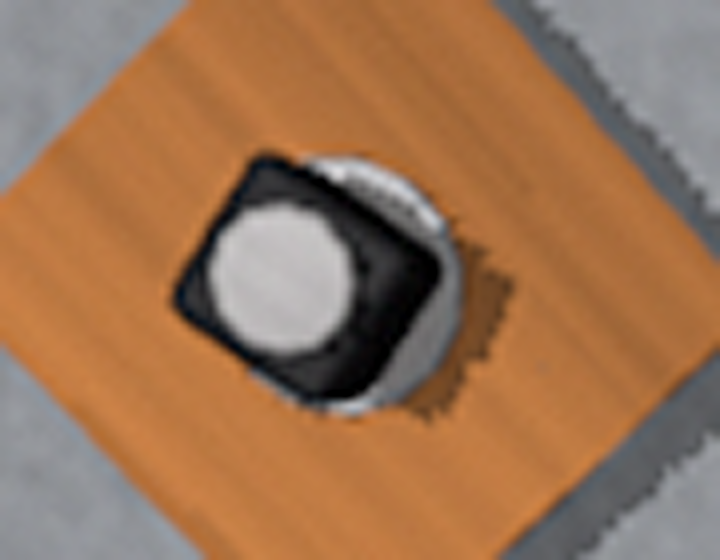

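```bash
python3 - <<'E'
from h import *
import pickle
f=pickle.load(open("w2.pkl","rb"))
q=lambda *p: [(220+x/8,60+y/8) for x,y in p]
def yaw(p,z): P=to_plane(f,p,z); d=P[1]-P[0]; return np.degrees(np.arctan2(d[1],d[0])).round(1),np.linalg.norm(d[:2]).round(4)
print("left",yaw(q((177,295),(260,160)),.107),"upper",yaw(q((275,155),(435,262)),.107),"lower",yaw(q((180,305),(310,395)),.107))
print("knob",to_plane(f,q((282,278)),.113))
print("joints",np.round(bot.current_joints(),1), bot.current_time_s())
for y in range(0,360,5):
    pass
E
```

```text
left (np.float64(-10.5), np.float64(0.0211)) upper (np.float64(-98.8), np.float64(0.0251)) lower (np.float64(-100.2), np.float64(0.0208))
knob [[0.56917761 0.22089823 0.113     ]]
joints [ 13.2  11.4 -35.5  96.    6.9  74.8 -89.1] 4.5333
```

```bash
python3 - <<'E'
from h import *
for y in (-10,-100,80,170):
    print(y,[None if (q:=bot.solve_ik(p,R_yaw(y))) is None else np.round(q).tolist() for p in ([.569,.22,.2],[.569,.22,.073],[.4825,-.204,.147])])
E
```

```text
-10 [[7.0, 29.0, -42.0, 94.0, 21.0, 65.0, -50.0], [3.0, 37.0, -37.0, 100.0, 27.0, 52.0, -55.0], [42.0, 20.0, -27.0, 110.0, 11.0, 53.0, -0.0]]
-100 [[0.0, 26.0, -32.0, 95.0, 15.0, 63.0, -136.0], [-3.0, 35.0, -28.0, 100.0, 21.0, 50.0, -140.0], [37.0, 19.0, -21.0, 110.0, 9.0, 52.0, -88.0]]
80 [[16.0, 34.0, -56.0, 94.0, 30.0, 68.0, 33.0], [13.0, 43.0, -52.0, 100.0, 39.0, 58.0, 26.0], [52.0, 23.0, -39.0, 109.0, 18.0, 54.0, 84.0]]
170 [[19.0, 37.0, -62.0, 94.0, 34.0, 70.0, 119.0], [18.0, 49.0, -62.0, 99.0, 48.0, 63.0, 110.0], [-6.0, 20.0, 31.0, 111.0, -13.0, 52.0, -159.0]]
```

```bash
python3 - <<'E'
from h import *
T=bot.current_time_s
R=R_yaw(-10); H=[.569,.22]
bot.reach(H+[.18],R); print(T())
bot.move_linear(H+[.11],max_speed=.15)
print("hit",bot.move_linear(H+[.074],max_speed=.06,stop_force=8),bot.current_tcp_pos(),T())
f0=np.array(bot.current_force())
bot.grab(60); print("w",bot.current_width(),"dF",np.array(bot.current_force())-f0,T())
p=np.array(bot.current_tcp_pos()); print(p)
bot.move_linear([p[0],p[1],p[2]+.07],max_speed=.08); bot.pause(.2)
print("w",bot.current_width(),"dF",np.array(bot.current_force())-f0,T())
f=bot.grab_frame("wrist"); cv2.imwrite("pics/w3.png",f["frame"][100:,:])
E
```

```text
5.2917
hit False [0.56906066 0.22019237 0.07411606] 6.6583
w 0.025613835138775177 dF [-0.09780411  0.2847553  -0.92115526] 7.7083
[0.56893251 0.21997612 0.0739782 ]
w 0.025371960724886136 dF [ 1.01080014 -0.81674368 -2.63723174] 8.9333
```

View pics/w3.png

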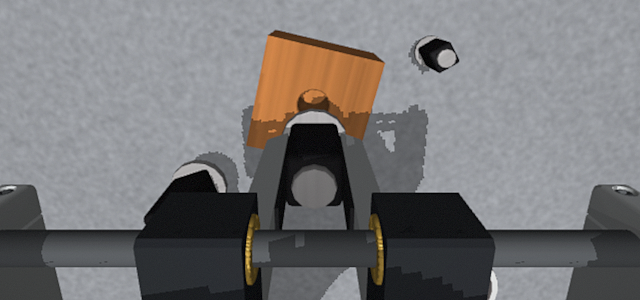

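The tool is in the grip, flat between the fingers (knob at 314,285 in the full frame), and the empty holder hole shows behind it. Now to the pipe.

```bash
python3 - <<'E'
from h import *
T=bot.current_time_s
R=R_yaw(-10); M=np.array([.4825,-.204]); u=np.array([np.cos(np.radians(-104.2)),np.sin(np.radians(-104.2))])
bot.move_linear([.569,.22,.21],max_speed=.15)
bot.reach([*M,.21],R); print(T())
bot.move_linear([*M,.148],max_speed=.08,stop_force=6)
bot.pause(.3)
F=[]
for i in range(8): F.append(bot.current_force()); bot.pause(.03)
F=np.array(F); print("tare",F.mean(0),F.std(0),bot.current_tcp_pos(),T())
t0=T(); bot.move_linear([*(M+u*.014),.148],max_speed=.05); print("dt",T()-t0); 
bot.pause(.1);F2=np.mean([bot.current_force() for i in range(4)],0); print(F2-F.mean(0))
t0=T(); print("hit",bot.move_linear([*(M+u*.030),.148],max_speed=.015,stop_force=2.5),T()-t0)
for i in range(4):
    print(np.round(np.array(bot.current_force())-F.mean(0),2),np.round((np.array(bot.current_tcp_pos())[:2]-M)@u,4),T()); bot.pause(.1)
np.save("tare.npy",F.mean(0))
E
```

```text
11.1667
tare [ 0.4090528  -0.04422887 -1.93975381] [0.3738824  0.44654875 0.53075174] [ 0.48251432 -0.20400594  0.14803706] 12.6583
dt 0.4333999999999989
[-0.51572593 -0.8371232   0.2065199 ]
hit True 0.6749999999999989
[1.46 1.14 2.05] 0.0229 13.8667
[1.32 2.08 1.12] 0.0229 13.9667
[0.46 2.65 1.25] 0.0229 14.0667
[1.51 1.46 1.66] 0.0229 14.1667
```

```bash
cat >> h.py <<'E'
T=bot.current_time_s
M=np.array([.4825,-.204]); Z=.148; A0=-104.2
def U(t): a=np.radians(A0+t); return np.array([np.cos(a),np.sin(a)])
def force(n=5,dt=.02):
    F=[]
    for i in range(n):
        F.append(bot.current_force())
        if i<n-1: bot.pause(dt)
    return np.mean(F,0)-np.load("tare.npy")
E
python3 - <<'E'
from h import *
u=U(0)
for r in (.0229,.0232,.0235,.0238):
    t0=T(); bot.move_linear([*(M+u*r),Z],max_speed=.02); t1=T()
    F=force(6); print(r,"F",F.round(2),"Fr",(-F[:2]@u).round(2),np.linalg.norm(F).round(2),"r",((np.array(bot.current_tcp_pos())[:2]-M)@u).round(4),"dt",round(t1-t0,3),T())
    if -F[:2]@u>5: break
E
```

```text
0.0229 F [ 0.13  2.18 -0.48] Fr 2.15 2.24 r 0.0229 dt 0.25 14.6
0.0232 F [-0.69  3.3  -0.39] Fr 3.03 3.4 r 0.0231 dt 0.25 14.9333
0.0235 F [-0.26  4.94 -0.47] Fr 4.73 4.97 r 0.0232 dt 0.25 15.2667
0.0238 F [-0.74  6.52 -0.55] Fr 6.14 6.59 r 0.0233 dt 0.25 15.6
```

```bash
cat > run.py <<'E'
from h import *
import sys, json, os
k=4600.; Ft=4.2; step=4.5; al,be=.7,.2
end=float(sys.argv[1])
s=json.load(open("s.json")) if os.path.exists("s.json") else dict(th=0.,r=.0234,sl=0.)
th,r,sl=s["th"],s["r"],s["sl"]; log=[]
def go(th,r): return bot.move_linear([*(M+U(th)*r),Z],max_speed=.02,stop_force=6)
while True:
    hit=go(th,r); F=force(3,.015); Fr=-F[:2]@U(th); N=np.linalg.norm(F[:2])
    log.append((th,round(r*1e3,2),round(float(Fr),1),round(float(N),1),round(float(F[2]),1),int(hit)))
    if N>9.5: r-=.0008; print("backoff",log[-1]); continue
    e=(Ft-Fr)/k
    e=float(np.clip(e,-.0008,.0006)); 
    if th>=end: r+=al*e; break
    sl=float(np.clip(sl+be*e/step,-.00015,.00015))
    th+=step; r=float(np.clip(r+al*e+sl*step,.016,.030))
json.dump(dict(th=th,r=r,sl=sl),open("s.json","w"))
for l in log: print(*l)
print(T())
E
python3 run.py 45
```

```text
0.0 23.4 5.3 5.8 -0.7 0
4.5 23.18 4.2 4.3 0.1 0
9.0 23.13 4.3 4.4 0.2 0
13.5 23.05 2.6 2.6 0.4 0
18.0 23.31 2.4 2.6 -0.1 0
22.5 23.67 3.4 3.5 -0.6 0
27.0 23.92 3.9 4.0 0.2 0
31.5 24.1 4.2 4.2 0.1 0
36.0 24.23 4.0 4.0 0.5 0
40.5 24.4 3.5 3.5 0.6 0
45.0 24.68 2.8 2.8 0.3 0
18.7167
```

```bash
python3 run.py 180; python3 - <<'E'
from h import *
f=bot.grab_frame("wrist"); g=bot.grab_frame("scene")
a=f["frame"][150:,200:440]; b=cv2.resize(g["frame"][90:215,190:310],(480,500),interpolation=cv2.INTER_CUBIC)
c=np.zeros((500,720,3),np.uint8); c[:250,:240]=a; c[:,240:]=b
cv2.imwrite("pics/c4.png",c)
E
```

```text
45.0 24.9 3.1 3.1 0.4 0
49.5 25.29 4.7 4.7 0.7 0
54.0 25.42 4.1 4.1 -0.4 0
58.5 25.65 4.2 4.2 0.3 0
63.0 25.86 4.4 4.4 0.4 0
67.5 26.03 4.0 4.1 0.4 0
72.0 26.27 3.8 3.9 1.3 0
76.5 26.55 4.2 4.2 0.4 0
81.0 26.77 5.3 5.3 0.5 0
85.5 26.78 5.1 5.1 0.8 0
90.0 26.78 4.3 4.4 0.9 0
94.5 26.9 5.0 5.0 1.0 0
99.0 26.89 4.8 4.9 0.9 0
103.5 26.87 5.4 5.4 0.9 0
108.0 26.71 5.4 5.4 1.6 0
112.5 26.51 4.8 4.8 1.8 0
117.0 26.37 5.6 5.7 1.9 0
121.5 26.04 4.9 5.0 1.0 0
126.0 25.79 5.1 5.2 1.6 0
130.5 25.46 5.1 5.2 1.5 0
135.0 25.1 6.0 6.1 1.8 0
139.5 24.51 5.2 5.4 1.8 0
144.0 24.0 4.5 4.6 1.8 0
148.5 23.59 5.1 5.2 2.7 0
153.0 23.05 4.8 5.0 2.0 0
157.5 22.53 4.3 4.6 2.1 0
162.0 22.07 4.4 4.6 2.1 0
166.5 21.58 3.3 3.3 1.3 0
171.0 21.31 3.3 3.3 1.5 0
175.5 21.09 3.3 3.3 0.9 0
180.0 20.91 4.1 4.1 1.4 0
27.5833
```

View pics/c4.png

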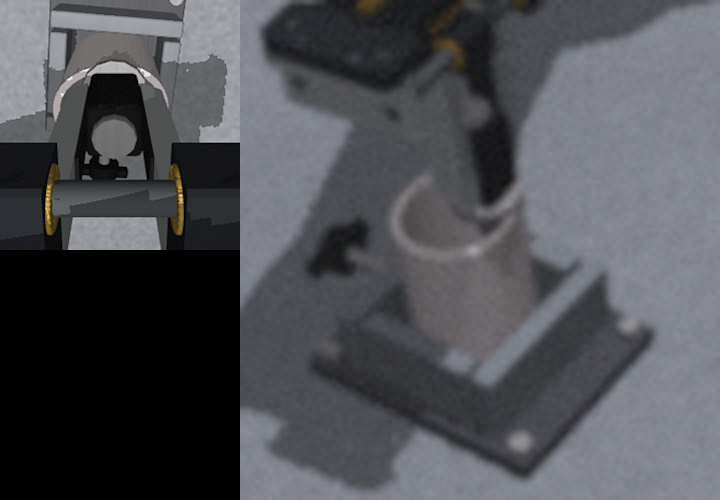

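The tool bears on the inner edge opposite the screw, upright. Its knob sits where it did in the grip (312,283 against 314,285), so it has not slipped. Continuing.

```bash
python3 run.py 360; python3 - <<'E'
from h import *
bot.pause(.9); F=force(5); print(F,T())
E
```

```text
180.0 20.92 4.4 4.4 2.1 0
184.5 20.56 3.0 3.1 1.1 0
189.0 20.45 2.6 2.6 1.0 0
193.5 20.49 2.8 2.9 1.2 0
198.0 20.55 2.1 2.1 1.1 0
202.5 20.81 2.7 2.8 0.9 0
207.0 21.04 2.8 3.0 1.4 0
211.5 21.31 3.0 3.1 1.2 0
216.0 21.61 1.7 1.9 1.1 0
220.5 22.21 2.1 2.5 0.5 0
225.0 22.85 2.8 2.9 1.3 0
229.5 23.45 3.3 3.6 1.7 0
234.0 24.0 2.5 2.7 1.2 0
238.5 24.75 2.9 3.3 1.9 0
243.0 25.49 3.5 3.8 1.3 0
247.5 26.17 3.2 3.4 1.3 0
252.0 26.94 4.3 4.5 2.1 0
256.5 27.53 4.3 4.5 2.1 0
261.0 28.12 4.7 4.8 1.5 0
265.5 28.62 5.3 5.3 1.7 0
270.0 28.98 5.4 5.5 1.6 0
274.5 29.28 5.3 5.3 1.7 0
279.0 29.55 6.0 6.0 1.6 0
283.5 29.62 6.7 6.8 1.6 0
288.0 29.48 6.0 6.0 1.1 0
292.5 29.37 6.4 6.5 0.9 0
297.0 29.1 6.3 6.3 1.2 0
301.5 28.77 6.5 6.6 0.5 0
306.0 28.3 5.5 5.5 1.1 0
310.5 27.93 6.0 6.1 1.0 0
315.0 27.39 4.7 4.9 0.6 0
319.5 27.03 5.4 5.7 0.6 0
324.0 26.51 5.3 5.4 0.8 0
328.5 25.96 5.0 5.2 0.7 0
333.0 25.42 5.0 5.3 0.4 0
337.5 24.85 5.1 5.4 -0.6 0
342.0 24.22 5.0 5.5 -1.0 0
346.5 23.56 3.6 3.8 -0.4 0
351.0 23.16 3.0 3.3 -0.0 0
355.5 22.9 2.1 2.1 0.1 0
360.0 22.86 1.8 2.0 -0.1 0
39.5667
[0.74017314 1.72510256 0.31867469] 40.5333
```

```bash
python3 - <<'E'
from h import *
bot.move_linear([*(M+U(0)*.0234),Z],max_speed=.02,stop_force=6)
for i in range(3): bot.pause(.3); F=force(3); print(F.round(2),(-F[:2]@U(0)).round(2))
bot.move_linear([*M,Z],max_speed=.05); bot.pause(.2); print("free",force(5).round(2))
bot.move_linear([*M,.215],max_speed=.12)
bot.reach([.569,.22,.19],R_yaw(-10)); bot.pause(.3)
print(T(),bot.current_tcp_pos())
f=bot.grab_frame("wrist"); cv2.imwrite("pics/w5.png",f["frame"][100:,150:500])
E
```

```text
[2.47 4.45 0.63] 4.92
[2.13 5.13 0.85] 5.49
[1.12 4.55 0.45] 4.69
free [-0.2   0.04 -0.17]
45.2667 [0.56918544 0.2194653  0.19005738]
```

View pics/w5.png

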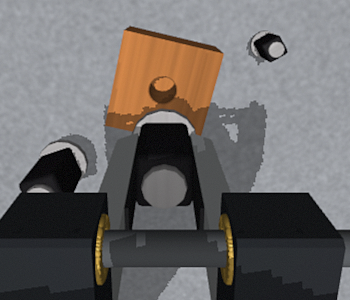

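The tool still sits as gripped (knob at 314,285), with the holder hole clear below it. Lowering it and releasing.

```bash
python3 - <<'E'
from h import *
bot.move_linear([.569,.22,.125],max_speed=.1)
print("hit early",bot.move_linear([.569,.22,.080],max_speed=.04,stop_force=6))
print("hit",bot.move_linear([.569,.22,.0735],max_speed=.015,stop_force=4),bot.current_tcp_pos(),force(4).round(2),T())
E
```

```text
hit early False
hit True [0.56897491 0.21995066 0.07397163] [-1.55 -0.88  9.31] 47.8667
```

Contact came at z = 0.0740, the height at which the tool was picked up, so the collar is seated.

```bash
python3 - <<'E'
from h import *
bot.open(); bot.pause(.3)
bot.move_linear([.569,.22,.16],max_speed=.08)
bot.move_linear([.525,.13,.30],max_speed=.2); bot.pause(.4)
f=bot.grab_frame("wrist"); cv2.imwrite("pics/w6.png",f["frame"])
print([(round(d["p"],2),np.round(d["point"],3).tolist()) for d in bot.find_in("wrist","handle_mid")])
t=bot.grab_frame("top")
for l in("coupling","sprayjar","elbow"): print(l,[(round(d["p"],2),np.round(d["point"],3).tolist()) for d in bot.find_in("top",l)][:1])
print(T(),bot.current_width(),proj(f,[.569,.22,.113]))
E
```

```text
[(0.9, [0.567, 0.222, 0.106]), (0.86, [0.46, 0.162, 0.1]), (0.65, [0.668, 0.239, 0.052])]
coupling [(0.88, [0.677, 0.018, 0.043])]
sprayjar [(0.89, [0.395, -0.008, 0.101])]
elbow []
52.2417 0.0942048453327116 [[341.59576646  83.46748873]]
```

View pics/w6.png

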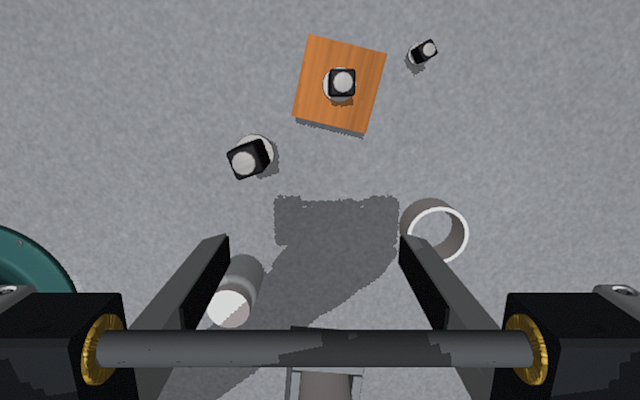

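The tool stands upright in the holder: its knob is at (342,82) against (342,83) expected. The gripper is open and clear of everything.

```bash
python3 -c "
from station import bot
bot.job_done(); print(bot.current_time_s())"
```

```text
the job is handed in; nothing more can be done
the job is handed in; nothing more can be done
```

I took the middle-sized deburring tool from its holder and ran its blade once anticlockwise round the pipe's inner edge, starting and closing at the screw. I then set it back in its holder, released it and handed the job in; no verdict was reported.

- **Pressure:** the sideways force measured at each step round the circle was 1.9 to 6.8 N, briefly outside the ideal 3 to 6 N but within the 1 to 9 N limits. I closed with about 5 N held for roughly 1 s at the screw. The force readings carry about 0.5 N of noise.
- **Tool in the grip:** a picture at 180° showed the tool upright. The knob sat in the same place in the grip there and after the circle.
- **Setting back:** the collar touched at the same height as at pick-up (0.0740 m), with about 9 N on contact. The last picture shows the knob within about 1 pixel of where it should be, with the gripper open and clear.
- **Bystanders:** the coupling and jar measured within 2 mm of their starting places. The network missed the elbow in the final look, so I could not recheck it, but the arm did not work near it.
- **Time:** 52.2 s at the last check before hand-in, against the 72 s limit.

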